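Sweep the loose buckles into the pen

TASK

Sweep the three loose buckles on the green cutting mat along the mat into the yellow three-sided pen with your fingertips, until every buckle lies wholly inside the pen. Only push them: do not pick any of them up, and leave the tin, the spool, the tape measure, the mug and the steel die where they stand.

Things in the scene. Friction and masses are not known exactly. Their poses are not given: they have to be found in the camera images.
- cutting_mat: green cutting mat with a pale grid, 400 x 168 mm, 2 mm thick, fixed on the table top (z = 0); its upper face is at z = 0.002. Origin: centre of its underside; +x along its long side to the robot's right, +y away from the robot. Near it stand fixed: a cardboard tray 136 mm high, 80 mm beyond the far edge; another, 96 mm high, off the right end; a drawer cabinet 196 mm high, 55 mm off the left end
- pen: yellow three-sided pen of upright strip, fixed on the mat, no floor (the mat is its floor), walls 24 mm high and 4 mm thick, inside 90 mm deep and 140 mm wide. Origin: middle of its open side, on the mat's upper face; +x points into the pen (back wall's inner face at x = 0.090), the side walls' inner faces are at y = +-0.070, the open side is the line x = 0. The buckles start on its -x side
- brass_buckle: tan brass ladder buckle with a black cap, 25 x 68 mm, only 7 mm high, about 12 g, loose, lying flat on the mat in front of the pen's open side; slides under a light push. Origin: centre of its underside; long axis y
- brass_buckle_end_a (a point): middle of one short end of brass_buckle: its -y end, 34 mm from its centre, at half its height
- brass_buckle_end_b (a point): middle of the other short end of brass_buckle: its +y end, 34 mm from its centre, at half its height
- nickel_buckle_1: pale nickel ladder buckle with a white cap, 25 x 68 mm, only 7 mm high, about 12 g, loose, lying flat on the mat in front of the pen's open side; slides under a light push. Origin: centre of its underside; long axis y
- nickel_buckle_1_end_a (a point): middle of one short end of nickel_buckle_1: its -y end, 34 mm from its centre, at half its height
- nickel_buckle_1_end_b (a point): middle of the other short end of nickel_buckle_1: its +y end, 34 mm from its centre, at half its height
- nickel_buckle_2: pale nickel ladder buckle with a white cap, 25 x 68 mm, only 7 mm high, about 12 g, loose, lying flat on the mat in front of the pen's open side; slides under a light push. Origin: centre of its underside; long axis y
- nickel_buckle_2_end_a (a point): middle of one short end of nickel_buckle_2: its -y end, 34 mm from its centre, at half its height
- nickel_buckle_2_end_b (a point): middle of the other short end of nickel_buckle_2: its +y end, 34 mm from its centre, at half its height
- eyelet_tin: round tin with a yellow lid, diameter 65 mm, 31 mm high, loose, beyond the mat's far edge; to be left alone. Origin: centre of its underside
- thread_spool: blue thread spool standing upright, 54 x 74 x 52 mm with its thread end, body diameter 45 mm, loose, beyond the mat's far edge; to be left alone. Origin: centre of its underside
- tape_measure: yellow pocket tape measure, 37 x 71 x 62 mm high, loose, beyond the mat's far left corner; to be left alone. Origin: centre of its underside
- mug: orange mug, 81 x 113 x 101 mm, loose, far to the left; to be left alone. Origin: centre of its underside
- strap_die: grey steel strap die, a long oval ring 34 x 105 x 30 mm, loose, far to the left; to be left alone. Origin: centre of its underside

How it is judged:
By the outcome, as a careful person would: the job done as asked, in the order asked, and still so for the second after the job is handed in, with the robot touching nothing.
It also fails if it takes over 58 s, if anything falls off the work surface, if the arm or the gripper's body presses on something with over 40 N, if the wrist force passes 120 N, or if a joint passes its speed limit or range.

ROBOT

A 7-joint arm with a two-finger parallel gripper is mounted at the origin on a cart in front of the work surface, level with it; the furniture and walls round the work are solid. World frame = base frame: x ahead of the robot, y to its left, z up, the work surface at z = 0. Lengths are in m, angles in degrees, forces in N, time in s.
With the tool pointing down it reaches from about 0.425 to 0.875 m from the base axis. Payload 4.7 kg.
Tool frame: the origin (TCP) lies at the very end of the fingers, on their centre line; the grasp point (between the pads) lies 19 mm behind it; z points along the fingers, y is the line along which they close (so a half turn about z gives the same grasp; the last joint's range is limited). The gripper opens to 87 mm and grips with 3 to 60 N. Pads are 19 mm wide; open, the fingers measure 117 mm over their backs; the gripper's body (75 mm by 190 mm) begins 51 mm behind the grasp point.
Start: joints at [68.99, 18.392, -4.016, 83.108, 1.295, 78.541, -3.26], TCP at [0.242, -0.603, 0.223] pointing down, gripper open.
Joint ranges: [-163.93, 163.93], [-17.29, 119.83], [-79.2, 71.16], [3.27, 140.29], [-89.18, 269.18], [5.43, 117.66], [-154.24, 154.24]. Speed limits (degrees/s): [147.25, 147.25, 180, 180, 180, 180, 180].

INTERFACE

Orientations are given as [roll, pitch, yaw] about the fixed x, y, z axes, in that order (R = Rz(yaw) Ry(pitch) Rx(roll)).
In Python, from cell import telemetry, cams, env gives the robot as it stands.
- The arm moves only by the tool arm_command, never from a script. Its argument "series" is text: rows parted by semicolons, each of 5 numbers parted by spaces: the shift along the tool's x, y, z in mm, then the turn about the tool's z in rad, then the closure in counts, from 0 (fully open) to 255 (shut). A call has 1 to 20 rows; each row shifts and turns the commanded pose from where the row before left it, along the tool's axes as they then stand; what a row does not reach is not made up. A row lasts 1/12 s, in which the tool goes at most 41.7 mm and 7.16 degrees, less where a joint would pass 70% of its speed; a pose out of reach is approached as far as the arm can. A call is refused whole if a number of a shift passes 41.7 or a number of a turn 0.125, either way. A call with a gripper value outside its range is refused whole. The fingers move at their own pace and stop on an object; "squeeze" is the grip in N (left out, the last holds). Time passes only in rows, so rows that do not move let the fingers close. It gives the time, the measured TCP pose, the force, the opening and the grip force at its end, in the units of the state.
- telemetry.get_obs(): the state, without advancing time (a new reading comes with each control period).
- cams.read_camera(name): name is "scene" or "top"; returns the picture (400x640x3 uint8, blue, green, red); there is no depth.
- cams.calibration(name): a dict with "K" (3x3 intrinsics, pixels), "origin" and "rotation" of the camera in the world. Camera axes: x right, y down, z forward; pixel columns grow to the right and rows downward; lengths in m; the calibration is good to about 2 mm. A picture is of the moment at which its call begins. calibration takes no time and is no camera call.
- env.sign_off(): hands the job in; it is judged then, once.
The state is a dict: "time_s": time; "qpos": joint angles; "joint_velocities": joint speeds; "effort": joint torques, N m; "tool_pos": TCP position; "tool_rot": TCP orientation; "force": force on the tool from outside, world axes, zero at the start; "wrist_torque": the same for the moment, N m; "grip_width": finger opening in m; "grasp_force": force on a finger pad.
Only numpy, scipy, OpenCV 4.12 (cv2) and the standard library are available. Lean on these libraries where they do the work, as an engineer would, in place of code of your own. Each camera call takes 0.05 s, during which the arm holds its last target. There are 200 camera calls.

## Working session

There is one attempt and no reset: what is moved stays moved. The work goes in short steps, Python scripts to look and compute and a tool call to move; the robot and the scene stay as the last step left them, time stands still between calls to the robot, and variables do not carry over. Pictures are saved under pics/ and viewed, at most 10 in all, crops included, and the job is handed in when it is done.

Besides the shell and the picture viewer there is one more tool, called after "Emit:" as a command line: name --argument value ..., lists and objects as JSON in quotes. arm_command: Moves the arm, as the interface text tells. Its arguments: {"type":"object","properties":{"series":{"type":"string"},"squeeze":{"type":"number"}},"required":["series"]}

```bash
mkdir -p pics; python3 - <<'E'
from cell import telemetry,cams
import cv2
for n in("scene","top"):
    cv2.imwrite(f"pics/{n}0.png",cams.read_camera(n)); c=cams.calibration(n); print(n,c)
o=telemetry.get_obs(); print(o["time_s"],o["tool_pos"],o["tool_rot"],o["grip_width"])
E
```

```text
scene {'K': array([[429.07604281,   0.        , 318.78766904],
       [  0.        , 429.07604281, 205.63265047],
       [  0.        ,   0.        ,   1.        ]]), 'origin': array([ 0.94600836, -0.49376143,  0.97360487]), 'rotation': array([-142.74529905,    0.41078825,   39.92658874])}
top {'K': array([[474.97870789,   0.        , 320.17770996],
       [  0.        , 474.97870789, 203.03072207],
       [  0.        ,   0.        ,   1.        ]]), 'origin': array([0.41806379, 0.05787017, 1.22953623]), 'rotation': array([-175.64301758,   -0.95746108,  -91.73975694])}
0.1 [ 0.24133547 -0.60297494  0.22156844] [-1.79899535e+02  6.14905603e-03  2.18201654e+01] 0.08697288137346708
```

View pics/top0.png

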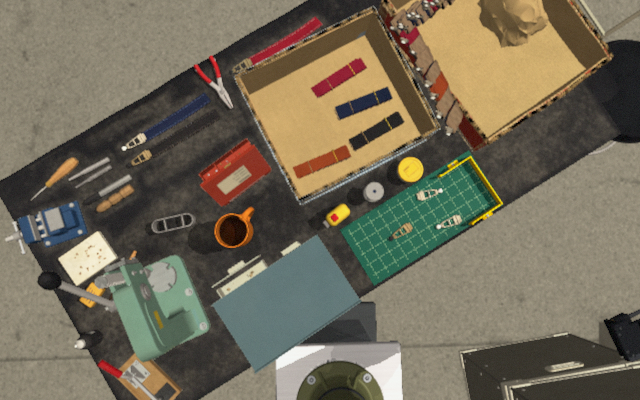

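View pics/scene0.png

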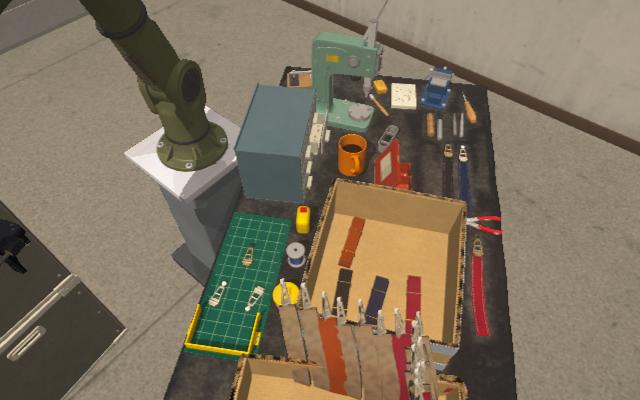

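The top view shows the mat's far-left corner near (342,231) and the yellow pen at its right end around (470,190). The brass buckle is at (402,231), with the nickels at (430,195) and (450,222). The scene view agrees. Next I'll rectify both views on the mat plane and zoom in.

```bash
cat > h.py <<'E'
import numpy as np,cv2
from scipy.spatial.transform import Rotation as R
from cell import cams,telemetry
def cal(n):
    c=cams.calibration(n); return c["K"],R.from_euler('xyz',c["rotation"],degrees=True).as_matrix(),c["origin"]
def ray(n,px,z):
    K,Rm,o=cal(n); px=np.atleast_2d(np.asarray(px,float))
    d=np.c_[px,np.ones(len(px))]@np.linalg.inv(K).T@Rm.T
    return o+d*((z-o[2])/d[:,2])[:,None]
def proj(n,P):
    K,Rm,o=cal(n); q=(np.atleast_2d(P)-o)@Rm@K.T; return q[:,:2]/q[:,2:]
def blobs(mask,amin):
    cs,_=cv2.findContours(mask,cv2.RETR_EXTERNAL,cv2.CHAIN_APPROX_NONE)
    return sorted([c for c in cs if cv2.contourArea(c)>=amin],key=cv2.contourArea,reverse=True)
E
python3 - <<'E'
from h import *
im={n:cv2.imread(f"pics/{n}0.png") for n in("top","scene")}
for n in im:
    hsv=cv2.cvtColor(im[n],cv2.COLOR_BGR2HSV)
    g=cv2.inRange(hsv,(70,90,40),(90,255,255)); g=cv2.morphologyEx(g,cv2.MORPH_CLOSE,np.ones((5,5)))
    for c in blobs(g,3000)[:2]:
        b=cv2.boxPoints(cv2.minAreaRect(ray(n,c[:,0],.002)[:,:2].astype(np.float32)*1000)); print(n,"mat",b.round(),[np.linalg.norm(b[i]-b[i-1]).round() for i in(1,2)])
    y=cv2.inRange(hsv,(24,150,120),(34,255,255))
    for c in blobs(y,15)[:6]:
        print(n,"yel",cv2.contourArea(c),c[:,0].mean(0).round(), ray(n,c[:,0].mean(0),.026)[0].round(3))
# rectified side-by-side zooms
a=im["top"][145:290,330:515]; cv2.imwrite("pics/t1.png",cv2.resize(a,None,fx=4,fy=4,interpolation=cv2.INTER_CUBIC))
a=im["scene"][205:365,175:305]; cv2.imwrite("pics/s1.png",cv2.resize(a,None,fx=3.7,fy=3.7,interpolation=cv2.INTER_CUBIC))
E
```

```text
top mat [[ 295.  -96.]
 [ 493. -444.]
 [ 641. -360.]
 [ 442.  -11.]] [np.float32(401.0), np.float32(169.0)]
top yel 397.0 [411. 169.] [ 0.59  -0.2    0.026]
top yel 187.5 [477. 186.] [ 0.54  -0.369  0.026]
top yel 98.5 [341. 213.] [ 0.482 -0.017  0.026]
scene mat [[ 294. -100.]
 [ 483. -427.]
 [ 628. -343.]
 [ 440.  -16.]] [np.float32(377.0), np.float32(168.0)]
scene yel 133.5 [222. 339.] [ 0.552 -0.373  0.026]
scene yel 103.0 [292. 292.] [ 0.596 -0.186  0.026]
scene yel 99.5 [302. 218.] [ 0.47  -0.007  0.026]
scene yel 79.5 [277. 295.] [ 0.574 -0.215  0.026]
```

View pics/t1.png

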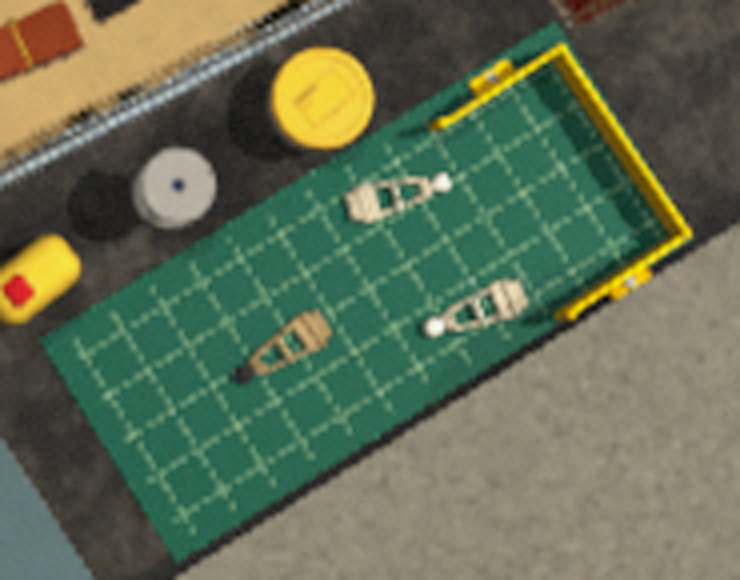

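View pics/s1.png

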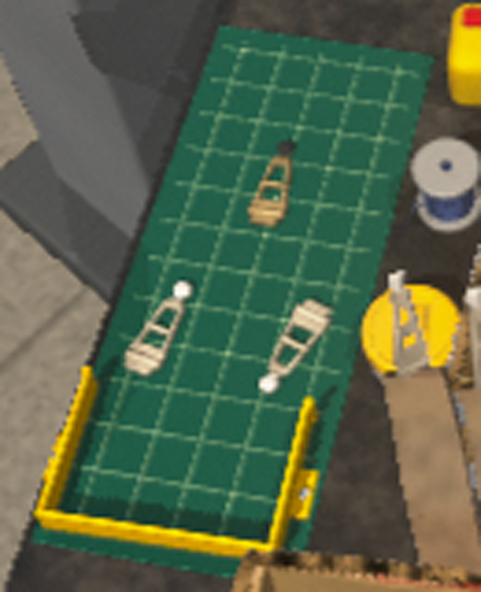

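The crops show nickel A near the far side with its wide end facing left. Nickel B is near the near side and brass is at left-middle, both with their cap ends facing left. The pen opens to the left, with wall tips at crop (437,125) and (563,315). I'll put everything in the mat frame (u toward the pen, v away from the robot).

```bash
cat >> h.py <<'E'
C=np.array([.468,-.228]); U=np.array([.495,-.869]);U/=np.linalg.norm(U); V=np.array([-U[1],U[0]])
def uv(P): P=np.atleast_2d(P)[:,:2]-C; return np.c_[P@U,P@V]*1000
def buckles(n,im,uvmin=-190):
    # not-green, bright (nickel), tan (brass) on the mat
    hsv=cv2.cvtColor(im,cv2.COLOR_BGR2HSV).astype(int);H,S,Vv=hsv[...,0],hsv[...,1],hsv[...,2]
    out={}
    b,g,r=[im[...,i].astype(int) for i in range(3)]
    yy,xx=np.mgrid[:400,:640]; q=uv(ray(n,np.c_[xx.ravel(),yy.ravel()],.006)).reshape(400,640,2)
    inm=(abs(q[...,0])<195)&(abs(q[...,1])<80)
    m=inm&(r-g>8)&(b>0.4*r)          # reddish-neutral, not yellow
    m=cv2.morphologyEx(m.astype(np.uint8)*255,cv2.MORPH_CLOSE,np.ones((3,3)))
    for c in blobs(m,12):
        p=uv(ray(n,c[:,0],.006)); (ce,sz,an)=cv2.minAreaRect(p.astype(np.float32))
        bx=cv2.boxPoints((ce,sz,an)); print(n,"c",np.round(ce),"sz",np.round(sz),"box",bx.round().tolist())
E
python3 - <<'E'
from h import *
T=lambda a:np.array(a)/4+[330,145]
S=lambda a:np.array(a)/3.7+[175,205]
print("pen top",uv(ray("top",T([(437,125),(563,315),(562,48),(690,235)]),.026)).round())
print("pen scn",uv(ray("scene",S([(308,402),(88,370),(272,548),(40,518)]),.026)).round())
for k,t,s in(("nickA rear/capfront",[(352,203),(445,182)],[(315,306),(268,383)]),("nickB cap/front",[(433,327),(523,298)],[(182,289),(142,366)]),("brass cap/front",[(243,374),(327,322)],[(286,146),(265,220)])):
    print(k,uv(ray("top",T(t),.006)).round().tolist(),uv(ray("scene",S(s),.006)).round().tolist())
for n in("top","scene"): buckles(n,cv2.imread(f"pics/{n}0.png"))
o=telemetry.get_obs();print(uv(o["tool_pos"]),np.degrees(np.arctan2(U[1],U[0])))
E
```

```text
pen top [[ 88.  66.]
 [ 92. -79.]
 [184.  66.]
 [189. -78.]]
pen scn [[ 95.  66.]
 [ 99. -78.]
 [188.  69.]
 [195. -74.]]
nickA rear/capfront [[20.0, 51.0], [79.0, 31.0]] [[21.0, 48.0], [79.0, 33.0]]
nickB cap/front [[22.0, -44.0], [82.0, -59.0]] [[24.0, -43.0], [82.0, -52.0]]
brass cap/front [[-100.0, -6.0], [-35.0, -6.0]] [[-98.0, -5.0], [-37.0, -3.0]]
top c [-65.  -2.] sz [23. 55.] box [[-93.0, -11.0], [-39.0, -16.0], [-37.0, 7.0], [-91.0, 12.0]]
top c [ 74. -53.] sz [21. 17.] box [[63.0, -61.0], [79.0, -65.0], [85.0, -44.0], [68.0, -40.0]]
top c [26. 48.] sz [20. 18.] box [[14.0, 41.0], [32.0, 35.0], [38.0, 54.0], [21.0, 60.0]]
scene c [-62.  -6.] sz [55. 24.] box [[-90.0, 4.0], [-89.0, -20.0], [-34.0, -17.0], [-35.0, 7.0]]
scene c [47. 39.] sz [24. 62.] box [[14.0, 40.0], [71.0, 16.0], [80.0, 37.0], [23.0, 62.0]]
scene c [ 68. -53.] sz [25. 34.] box [[51.0, -65.0], [85.0, -66.0], [86.0, -41.0], [52.0, -40.0]]
scene c [188.  64.] sz [14. 33.] box [[181.0, 80.0], [181.0, 47.0], [195.0, 47.0], [195.0, 80.0]]
[[ 213.63441503 -382.54849236]] -60.333284793053544
```

Emit:
arm_command --series "0 0 0 -0.122 255;0 0 0 -0.122 255;0 0 0 -0.122 255;0 0 0 -0.122 255;0 0 0 -0.122 255;0 0 0 -0.122 255;0 0 0 -0.122 255;0 0 0 -0.122 255;0 0 0 -0.122 255;0 0 0 -0.122 255;0 0 0 -0.122 255;0 0 0 -0.122 255;0 0 0 -0.122 255;0 0 0 -0.122 255;0 0 0 0 255" --squeeze 5

```text
time_s: 1.35
tool_pos: [0.2413, -0.6032, 0.2219]
tool_rot: [180.0, -0.1, 119.8]
force: [0.3, 0.1, -0.1]
grip_width: 0.0017
grasp_force: 0.0
```

```bash
cat >> h.py <<'E'
def where():
    o=telemetry.get_obs(); h=(o["tool_rot"][2]-119.67+180)%360-180
    print("t",round(o["time_s"],2),"uv",uv(o["tool_pos"])[0].round(1),"z",round(o["tool_pos"][2]*1000,1),"head",round(h,1),"rot",np.round(o["tool_rot"],1),"F",np.round(o["force"],1),"w",round(o["grip_width"]*1000,1),"q7",round(o["qpos"][6]))
E
python3 -c "from h import *;where()"
```

```text
t 1.35 uv [ 213.9 -382.7] z 221.9 head 0.2 rot [ 1.800e+02 -1.000e-01  1.198e+02] F [ 0.3  0.1 -0.1] w 1.7 q7 92
```

Emit:
arm_command --series "11 22 0 0 255;11 22 0 0 255;11 22 0 0 255;11 22 0 0 255;11 22 0 0 255;11 22 0 0 255;11 22 0 0 255;11 22 0 0 255;11 22 0 0 255;11 22 0 0 255;11 22 0 0 255;11 22 0 0 255;11 22 0 0 255;11 22 0 0 255;11 22 0 0 255;11 22 0 0 255;11 22 0 0 255;11 22 0 0 255;11 22 0 0 255;7 19 0 0 255"

```text
time_s: 3.02
tool_pos: [0.5149, -0.1972, 0.2225]
tool_rot: [180.0, -0.0, 119.5]
force: [-0.9, 0.2, -0.2]
grip_width: 0.0006
grasp_force: 0.0
```

Emit:
arm_command --series "0 0 30 0.07 255;0 0 30 0.07 255;0 0 30 0 255;0 0 30 0 255;0 0 30 0 255;0 0 25 0 255;0 0 15 0 255;0 0 10 0 255;0 0 5 0 255;0 0 5 0 255;0 0 0 0 255;0 0 0 0 255"

```text
time_s: 4.02
tool_pos: [0.5149, -0.1997, 0.0133]
tool_rot: [180.0, 0.1, 111.6]
force: [1.0, 0.5, -0.3]
grip_width: 0.001
grasp_force: 0.0
```

```bash
python3 -c "from h import *;where()"
```

```text
t 4.02 uv [-1.4 54.8] z 13.3 head -8.0 rot [1.800e+02 1.000e-01 1.116e+02] F [ 1.   0.5 -0.3] w 1.0 q7 29
```

Emit:
arm_command --series "0 0 3 0 255;0 0 3 0 255;0 0 1.5 0 255;0 0 0 0 255"

```text
time_s: 4.35
tool_pos: [0.5141, -0.1995, 0.0049]
tool_rot: [-180.0, -0.0, 111.6]
force: [0.1, -0.4, 0.1]
grip_width: 0.0003
grasp_force: 0.0
```

```bash
python3 - <<'E'
from h import *
where()
a=cams.read_camera("scene");b=cams.read_camera("top")
A=cv2.resize(a[205:365,175:305],None,fx=3.4,fy=3.4,interpolation=2);B=cv2.resize(b[145:290,330:515],(350,274))
B=np.vstack([B,np.zeros((A.shape[0]-274,350,3),np.uint8)]);cv2.imwrite("pics/p5.png",np.hstack([A,B]))
E
```

```text
t 4.35 uv [-2.  54.1] z 4.9 head -8.0 rot [-180.    -0.   111.6] F [ 0.1 -0.4  0.1] w 0.3 q7 29
```

View pics/p5.png

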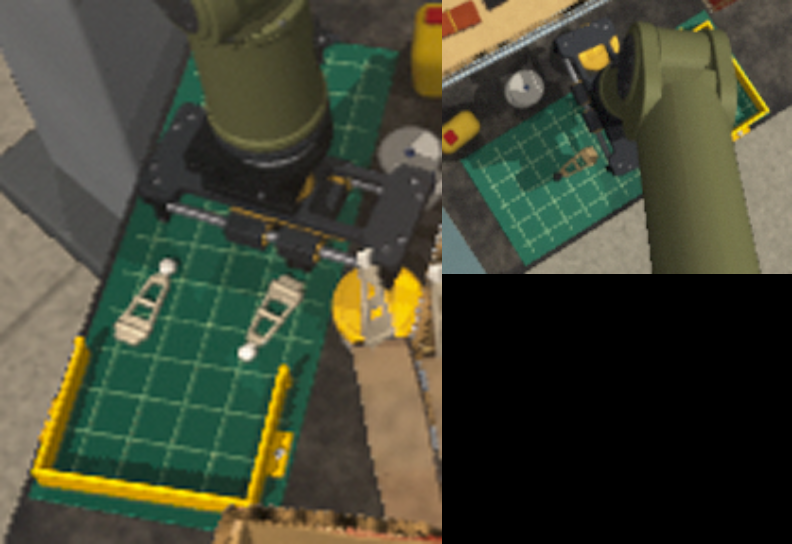

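The fingertips are down just behind nickel A, with no contact yet. I'll push the first half.

Emit:
arm_command --series "-5 0 0 0 255;-5 0 0 0 255;-4 0 0 0 255;-4 0 0 0 255;-4 0 0 0 255;-4 0 0 0 255;-4 0 0 0 255;-4 0 0 0 255;-4 0 0 0 255;-4 0 0 0 255;-4 0 0 0 255;-4 0 0 0 255;0 0 0 0 255"

```text
time_s: 5.53
tool_pos: [0.533, -0.2471, 0.0051]
tool_rot: [180.0, 0.0, 111.6]
force: [0.3, 0.0, -0.7]
grip_width: 0.0004
grasp_force: 0.0
```

```bash
python3 - <<'E'
from h import *
where()
a=cams.read_camera("scene");cv2.imwrite("pics/p6.png",cv2.resize(a[205:365,175:305],None,fx=3.4,fy=3.4,interpolation=2));buckles("scene",a)
E
```

```text
t 5.53 uv [48.7 47. ] z 5.1 head -8.1 rot [180.    0.  111.6] F [ 0.3  0.  -0.7] w 0.4 q7 32
scene c [188.  64.] sz [14. 33.] box [[181.0, 80.0], [181.0, 47.0], [195.0, 47.0], [195.0, 80.0]]
scene c [72. 42.] sz [24. 23.] box [[57.0, 34.0], [79.0, 27.0], [86.0, 50.0], [65.0, 57.0]]
scene c [ 74. -55.] sz [23. 22.] box [[60.0, -61.0], [80.0, -70.0], [89.0, -48.0], [69.0, -40.0]]
scene c [40. 22.] sz [83. 23.] box [[23.0, -17.0], [46.0, -21.0], [57.0, 61.0], [35.0, 65.0]]
scene c [107.  35.] sz [20. 39.] box [[86.0, 31.0], [123.0, 20.0], [129.0, 39.0], [92.0, 50.0]]
```

View pics/p6.png

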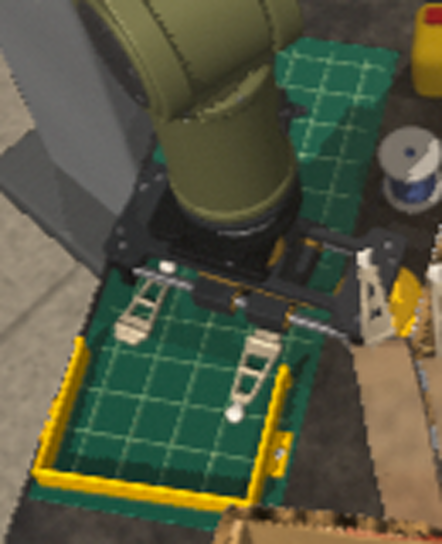

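Nickel A is sliding straight, its rear at about u=59. I'll finish the push while straightening the heading.

Emit:
arm_command --series "-4 0 0 -0.01 255;-4 0 0 -0.012 255;-4 0 0 -0.012 255;-4 0 0 -0.012 255;-4 0 0 -0.012 255;-4 0 0 -0.012 255;-4 0 0 -0.012 255;-4 0 0 -0.012 255;-4 0 0 -0.012 255;-4 0 0 -0.012 255;-4 0 0 -0.012 255;-4 0 0 -0.01 255;-4 0 0 0 255;0 0 0 0 255;8 0 0 0 255;15 0 -10 0 255;0 0 -30 0 255;0 0 -30 0 200"

```text
time_s: 7.08
tool_pos: [0.5419, -0.27, 0.0741]
tool_rot: [-179.9, -0.2, 119.8]
force: [1.0, -1.2, 0.5]
grip_width: 0.0022
grasp_force: 0.0
```

```bash
python3 - <<'E'
from h import *
where()
a=cams.read_camera("scene");cv2.imwrite("pics/p7.png",cv2.resize(a[205:365,175:305],None,fx=3.4,fy=3.4,interpolation=2));buckles("scene",a)
E
```

```text
t 7.08 uv [73.1 43.4] z 74.1 head 0.1 rot [-179.9   -0.2  119.8] F [ 1.  -1.2  0.5] w 2.2 q7 43
scene c [125.  42.] sz [22. 24.] box [[113.0, 52.0], [117.0, 28.0], [138.0, 32.0], [134.0, 56.0]]
scene c [188.  64.] sz [14. 33.] box [[181.0, 80.0], [181.0, 47.0], [195.0, 47.0], [195.0, 80.0]]
scene c [ 76. -54.] sz [23. 18.] box [[65.0, -65.0], [84.0, -67.0], [86.0, -44.0], [68.0, -42.0]]
scene c [33. -5.] sz [90. 25.] box [[20.0, -50.0], [45.0, -50.0], [46.0, 40.0], [20.0, 40.0]]
scene c [164.  43.] sz [28. 11.] box [[149.0, 44.0], [152.0, 33.0], [179.0, 41.0], [176.0, 52.0]]
```

View pics/p7.png

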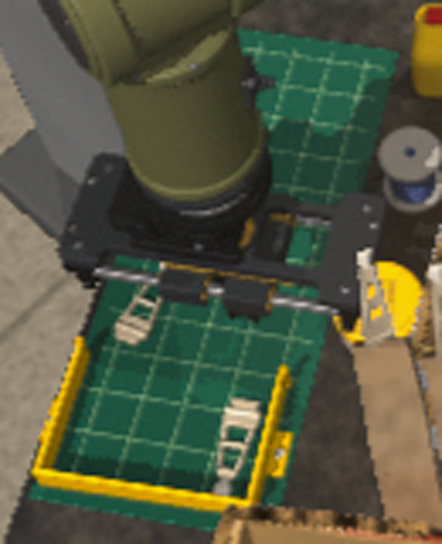

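Nickel A is wholly inside, at u about 112–180 and v about 30–57. Next is nickel B: I'll straddle its cap end with a 17 mm gap.

Emit:
arm_command --series "18 -20 0 0 205;18 -20 0 0 205;18 -20 0 0 205;19 -23 0 0 205;0 0 0 0.1 205;0 0 25 0.09 205;0 0 20 0 205;0 0 12 0 205;0 0 6 0 205;0 0 4 0 205;0 0 2 0 205;0 0 0 0 205"

```text
time_s: 8.13
tool_pos: [0.436, -0.2504, 0.0062]
tool_rot: [180.0, 0.0, 108.8]
force: [-0.1, 0.2, 0.0]
grip_width: 0.017
grasp_force: 0.0
```

```bash
python3 - <<'E'
from h import *
where()
E
```

```text
t 8.13 uv [  3.6 -38.9] z 6.2 head -10.9 rot [180.    0.  108.8] F [-0.1  0.2  0. ] w 17.0 q7 36
```

Emit:
arm_command --series "-3 -1 1 0 205;-4 -0.5 0 0 205;-4 0 0 0 205;-4 0 0 0 205;-4 0 0 0 205;-4 0 0 0 205;-4 0 0 0 205;-4 0 0 0 205;-4 0 0 0 205;-4 0 0 0 205;0 0 0 0 205"

```text
time_s: 9.05
tool_pos: [0.447, -0.2889, 0.0051]
tool_rot: [180.0, 0.0, 108.7]
force: [-0.3, -0.1, -0.7]
grip_width: 0.0169
grasp_force: 0.1
```

```bash
python3 - <<'E'
from h import *
where()
a=cams.read_camera("scene");cv2.imwrite("pics/p8.png",cv2.resize(a[205:365,175:305],None,fx=3.4,fy=3.4,interpolation=2));buckles("scene",a)
E
```

```text
t 9.05 uv [ 42.5 -48.4] z 5.1 head -10.9 rot [180.    0.  108.7] F [-0.3 -0.1 -0.7] w 16.9 q7 39
scene c [129.  41.] sz [23. 34.] box [[111.0, 31.0], [145.0, 28.0], [147.0, 51.0], [114.0, 54.0]]
scene c [188.  64.] sz [14. 33.] box [[181.0, 80.0], [181.0, 47.0], [195.0, 47.0], [195.0, 80.0]]
scene c [ 84. -57.] sz [24. 20.] box [[71.0, -66.0], [91.0, -71.0], [97.0, -48.0], [78.0, -42.0]]
scene c [-63.  -8.] sz [51. 24.] box [[-90.0, -1.0], [-86.0, -25.0], [-36.0, -16.0], [-40.0, 8.0]]
scene c [164.  43.] sz [28. 11.] box [[149.0, 44.0], [152.0, 33.0], [179.0, 41.0], [176.0, 52.0]]
```

View pics/p8.png

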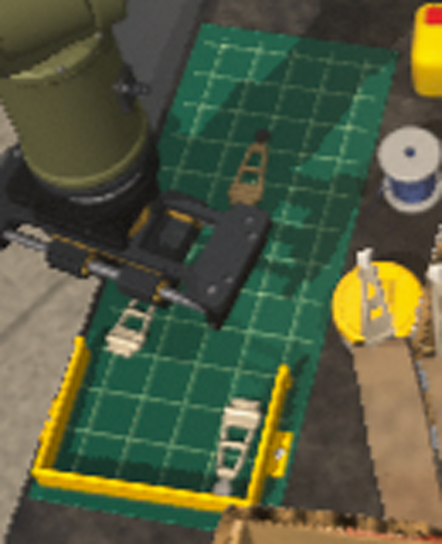

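Nickel B is in the wedge, with its front end at u of about 95. I'll turn it to heading 0 and shift it away from the near wall while pushing.

Emit:
arm_command --series "-1 0.5 0 -0.025 205;-1 0.5 0 -0.025 205;-1 0.5 0 -0.025 205;-1.5 0.5 0 -0.025 205;-1.5 0.5 0 -0.025 205;-1.5 0.5 0 -0.025 205;-2 0.5 0 -0.025 205;-2 0.5 0 -0.02 205;-3 0.5 0 0 205;-4 0.5 0 0 205;-4 0.5 0 0 205;-4 0.5 0 0 205;-4 0.5 0 0 205;0 0 0 0 205"

```text
time_s: 10.27
tool_pos: [0.4674, -0.3128, 0.0051]
tool_rot: [180.0, 0.0, 119.9]
force: [-0.3, -0.1, 1.0]
grip_width: 0.017
grasp_force: 0.0
```

```bash
python3 - <<'E'
from h import *
where()
a=cams.read_camera("scene");cv2.imwrite("pics/p9.png",cv2.resize(a[205:365,175:305],None,fx=3.4,fy=3.4,interpolation=2));buckles("scene",a)
E
```

```text
t 10.27 uv [ 73.4 -42.5] z 5.1 head 0.3 rot [180.    0.  119.9] F [-0.3 -0.1  1. ] w 17.0 q7 49
scene c [131.  43.] sz [34. 24.] box [[113.0, 52.0], [116.0, 29.0], [149.0, 33.0], [146.0, 57.0]]
scene c [117. -46.] sz [24. 20.] box [[106.0, -57.0], [126.0, -59.0], [128.0, -35.0], [109.0, -33.0]]
scene c [188.  64.] sz [14. 33.] box [[181.0, 80.0], [181.0, 47.0], [195.0, 47.0], [195.0, 80.0]]
scene c [-61.  -8.] sz [54. 24.] box [[-90.0, -1.0], [-86.0, -25.0], [-33.0, -16.0], [-37.0, 8.0]]
scene c [165.  42.] sz [28. 12.] box [[150.0, 46.0], [152.0, 33.0], [180.0, 39.0], [177.0, 51.0]]
```

Emit:
arm_command --series "-4 0 0 0 205;-4 0.3 0 0 205;-4 0.3 0 0 205;-4 0.3 0 0 205;-4 0.3 0 0 205;-4 0 0 0 205;-4 0 0 0 205;-4 0 0 0 205;-4 0 0 0 205;-4 0 0 0 205;-4 0 0 0 205;-4 0 0 0 205;0 0 0 0 205;0 0 0 0 185;0 0 0 0 185;0 0 0 0 185;0 0 -5 0 185;0 0 -20 0 185;0 0 -30 0 185;0 0 0 0 185"

```text
time_s: 11.98
tool_pos: [0.4952, -0.3545, 0.0658]
tool_rot: [179.8, 0.5, 120.0]
force: [1.4, -0.5, 0.9]
grip_width: 0.0241
grasp_force: 0.0
```

Emit:
arm_command --series "30 5 0 0 205;30 5 0 0 205;30 5 0 0 205;30 5 0 0 205;30 5 0 0 205;30 5 0 0 205;30 5 0 0 205;29 0 0 0 205;0 0 0 0 205"

```text
time_s: 12.73
tool_pos: [0.4, -0.1237, 0.0596]
tool_rot: [-179.8, -0.1, 120.3]
force: [-0.3, -0.4, -0.1]
grip_width: 0.0172
grasp_force: 0.0
```

```bash
python3 - <<'E'
from h import *
where()
a=cams.read_camera("scene");cv2.imwrite("pics/p10.png",cv2.resize(a[205:365,175:305],None,fx=3.4,fy=3.4,interpolation=2));buckles("scene",a)
E
```

```text
t 12.73 uv [-124.3   -7.5] z 59.6 head 0.6 rot [-1.798e+02 -1.000e-01  1.203e+02] F [-0.3 -0.4 -0.1] w 17.2 q7 44
scene c [-62.  -8.] sz [54. 24.] box [[-90.0, 1.0], [-87.0, -23.0], [-33.0, -16.0], [-36.0, 8.0]]
scene c [155. -43.] sz [24. 40.] box [[133.0, -51.0], [172.0, -58.0], [176.0, -35.0], [137.0, -27.0]]
scene c [131.  43.] sz [34. 24.] box [[113.0, 53.0], [116.0, 29.0], [149.0, 33.0], [146.0, 57.0]]
scene c [188.  64.] sz [14. 33.] box [[181.0, 80.0], [181.0, 47.0], [195.0, 47.0], [195.0, 80.0]]
scene c [165.  42.] sz [28. 13.] box [[150.0, 46.0], [152.0, 33.0], [180.0, 39.0], [177.0, 51.0]]
```

View pics/p10.png

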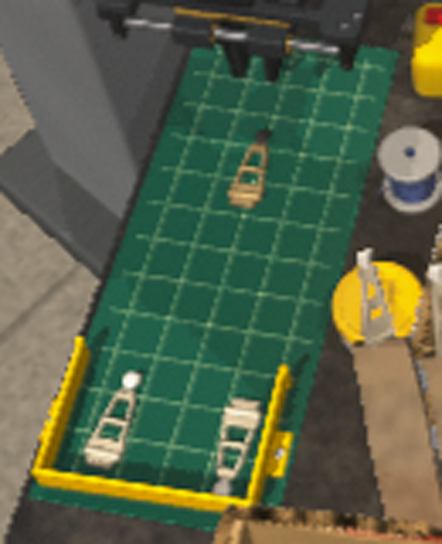

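Nickel B is inside, and a lane about 56 mm wide is free between A and B for the brass buckle at v of about +1. I'll straddle brass and push it.

Emit:
arm_command --series "0 3 20 0.01 205;0 0 20 0 205;0 0 9 0 205;0 0 4 0 205;0 0 1.5 0 205;0 0 0 0 205;-4 0 0 0 205;-4 0 0 0 205;-4 0 0 0 205;-4 0 0 0 205;-4 0 0 0 205;-4 0 0 0 205;-4 0 0 0 205;-4 0 0 0 205;-4 0 0 0 205;-4 0 0 0 205;-4 0 0 0 205;-4 0 0 0 205;0 0 0 0 205"

```text
time_s: 14.37
tool_pos: [0.4294, -0.1695, 0.0056]
tool_rot: [180.0, 0.0, 119.4]
force: [0.2, 0.3, 0.3]
grip_width: 0.017
grasp_force: 0.1
```

```bash
python3 - <<'E'
from h import *
where()
a=cams.read_camera("scene");cv2.imwrite("pics/p11.png",cv2.resize(a[205:365,175:305],None,fx=3.4,fy=3.4,interpolation=2));buckles("scene",a)
E
```

```text
t 14.37 uv [-69.9  -4.5] z 5.6 head -0.3 rot [180.    0.  119.4] F [0.2 0.3 0.3] w 17.0 q7 39
scene c [-44.  -7.] sz [54. 24.] box [[-72.0, 2.0], [-69.0, -22.0], [-16.0, -16.0], [-18.0, 7.0]]
scene c [155. -43.] sz [24. 40.] box [[133.0, -51.0], [172.0, -58.0], [176.0, -35.0], [137.0, -27.0]]
scene c [125.  42.] sz [22. 24.] box [[113.0, 52.0], [117.0, 28.0], [138.0, 32.0], [134.0, 56.0]]
scene c [188.  64.] sz [14. 33.] box [[181.0, 80.0], [181.0, 47.0], [195.0, 47.0], [195.0, 80.0]]
scene c [159.  43.] sz [39. 17.] box [[139.0, 50.0], [141.0, 32.0], [179.0, 36.0], [178.0, 53.0]]
scene c [-100.  -52.] sz [42. 31.] box [[-125.0, -62.0], [-99.0, -78.0], [-76.0, -42.0], [-102.0, -26.0]]
```

Emit:
arm_command --series "-4 0 0 0 205;-5 0 0 0 205;-6 0.4 0 0 205;-6 0.4 0 0 205;-6 0.4 0 0 205;-6 0.4 0 0 205;-6 0.4 0 0 205;-6 0.4 0 0 205;-6 0.4 0 0 205;-6 0.4 0 0 205;-6 0.4 0 0 205;-6 0.4 0 0 205;-6 0.4 0 0 205;-6 0.4 0 0 205;-6 0.4 0 0 205;-6 0.4 0 0 205;-5 0 0 0 205;-4 0 0 0 205;-3 0 0 0 205;0 0 0 0 205"

```text
time_s: 16.08
tool_pos: [0.4856, -0.258, 0.0055]
tool_rot: [180.0, 0.0, 119.4]
force: [-0.0, -0.2, -0.4]
grip_width: 0.0171
grasp_force: 0.1
```

```bash
python3 - <<'E'
from h import *
where()
a=cams.read_camera("scene");cv2.imwrite("pics/p12.png",cv2.resize(a[205:365,175:305],None,fx=3.4,fy=3.4,interpolation=2));buckles("scene",a)
E
```

```text
t 16.08 uv [34.8  0.5] z 5.5 head -0.3 rot [180.    0.  119.4] F [-0.  -0.2 -0.4] w 17.1 q7 42
scene c [131.  43.] sz [34. 24.] box [[113.0, 52.0], [116.0, 28.0], [150.0, 33.0], [146.0, 57.0]]
scene c [67.  1.] sz [24. 41.] box [[45.0, -9.0], [87.0, -14.0], [89.0, 10.0], [48.0, 15.0]]
scene c [164. -45.] sz [24. 21.] box [[151.0, -54.0], [172.0, -59.0], [177.0, -35.0], [156.0, -31.0]]
scene c [188.  64.] sz [14. 33.] box [[181.0, 80.0], [181.0, 47.0], [195.0, 47.0], [195.0, 80.0]]
scene c [ 24. -16.] sz [70. 23.] box [[12.0, -51.0], [35.0, -52.0], [36.0, 19.0], [13.0, 19.0]]
scene c [164.  43.] sz [28. 11.] box [[149.0, 44.0], [152.0, 33.0], [179.0, 41.0], [176.0, 52.0]]
```

Emit:
arm_command --series "-5 0 0 0 205;-5 0 0 0 205;-6 0 0 0 205;-6 0 0 0 205;-6 0 0 0 205;-6 0 0 0 205;-6 0 0 0 205;-6 0 0 0 205;-6 0 0 0 205;-6 0 0 0 205;-6 0 0 0 205;-6 0 0 0 205;-5 0 0 0 205;-5 0 0 0 205;-4 0 0 0 205;0 0 0 0 205;0 0 0 0 193;0 0 0 0 193;0 0 -5 0 193;0 0 -10 0 193"

```text
time_s: 17.8
tool_pos: [0.5255, -0.3297, 0.0199]
tool_rot: [-179.9, -0.1, 119.4]
force: [-0.7, -0.7, 0.1]
grip_width: 0.0209
grasp_force: 0.0
```

Emit:
arm_command --series "0 0 -25 0 193;0 0 -30 0 193;20 0 -30 0 193;30 0 -30 0 193;30 0 -30 0 193;30 0 -10 0 193;30 0 0 0 193;30 0 0 0 193;30 0 0 0 193;0 0 0 0 193;0 0 0 0 193"

```text
time_s: 18.72
tool_pos: [0.4288, -0.1562, 0.1757]
tool_rot: [-179.9, 0.2, 119.5]
force: [0.4, -1.3, -0.3]
grip_width: 0.0215
grasp_force: 0.0
```

```bash
python3 - <<'E'
from h import *
where()
a=cams.read_camera("scene");b=cams.read_camera("top");buckles("scene",a)
A=cv2.resize(a[205:365,175:325],None,fx=2.8,fy=2.8,interpolation=2);B=cv2.resize(b[145:290,330:515],None,fx=2,fy=2)
B=np.vstack([B,np.zeros((A.shape[0]-290,370,3),np.uint8)]);cv2.imwrite("pics/p13.png",np.hstack([A,B]))
E
```

```text
t 18.72 uv [-81.7   1.5] z 175.7 head -0.1 rot [-179.9    0.2  119.5] F [ 0.4 -1.3 -0.3] w 21.5 q7 48
scene c [144.   0.] sz [25. 55.] box [[116.0, -10.0], [171.0, -14.0], [173.0, 10.0], [118.0, 14.0]]
scene c [146.  45.] sz [64. 24.] box [[113.0, 52.0], [116.0, 28.0], [179.0, 37.0], [176.0, 61.0]]
scene c [155. -43.] sz [24. 40.] box [[133.0, -51.0], [172.0, -58.0], [176.0, -35.0], [137.0, -27.0]]
scene c [188.  64.] sz [14. 33.] box [[181.0, 80.0], [181.0, 47.0], [195.0, 47.0], [195.0, 80.0]]
```

View pics/p13.png

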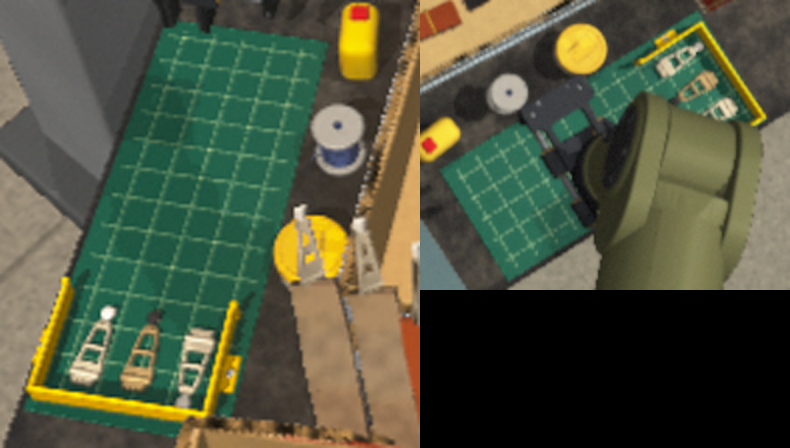

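All three buckles lie side by side inside the pen, and the tin, spool and tape measure haven't moved. Before handing in, I'll check how far the rear caps sit inside the opening.

```bash
python3 - <<'E'
from h import *
S=lambda a:np.array(a)/2.8+[175,205]
print(uv(ray("scene",S([(108,306),(155,308)]),.007)).round(1))
print("pen tips",uv(ray("scene",S([(66,279),(234,303)]),.026)).round(1),"base",uv(ray("scene",S([(234,318)]),.002)).round(1))
E
```

```text
[[107.9 -42.6]
 [102.7  -2.7]]
pen tips [[ 98.2 -78.9]
 [ 94.1  66.5]] base [[97.6 64.6]]
```

Brass is only about 6 mm inside the opening, so I'll nudge it 6 mm deeper with closed fingers.

Emit:
arm_command --series "-30 0 10 0 255;-30 0 20 0 255;-30 0 20 0 255;-30 0 20 0 255;-27 -1 20 0 255;-10 -2 20 0 255;0 0 20 0 255;0 0 20 0 255;0 0 10 0 255;0 0 6 0 255;0 0 4 0 255;0 0 0 0 255"

```text
time_s: 19.82
tool_pos: [0.5035, -0.2957, 0.0043]
tool_rot: [-180.0, -0.0, 119.4]
force: [-0.7, 0.0, 0.4]
grip_width: 0.0002
grasp_force: 0.0
```

```bash
python3 -c "from h import *;where()"
```

```text
t 19.82 uv [76.4 -2.7] z 4.3 head -0.3 rot [-180.    -0.   119.4] F [-0.7  0.   0.4] w 0.2 q7 44
```

Push to TCP u=100, then retreat.

Emit:
arm_command --series "-4 0 -1 0 255;-4 0 0 0 255;-4 0 0 0 255;-4 0 0 0 255;-4 0 0 0 255;-4 0 0 0 255;0 0 0 0 255;6 0 0 0 255;10 0 -5 0 255;10 0 -20 0 255;20 0 -30 0 255;30 0 -30 0 255;30 0 -30 0 255;30 0 -30 0 255;30 0 0 0 255;30 0 0 0 255;0 0 0 0 255;0 0 0 0 255"

```text
time_s: 21.32
tool_pos: [0.4186, -0.1455, 0.149]
tool_rot: [-179.9, 0.1, 119.5]
force: [-0.3, -0.1, 0.8]
grip_width: 0.0003
grasp_force: 0.0
```

```bash
python3 - <<'E'
from h import *
where()
a=cams.read_camera("scene");buckles("scene",a)
E
```

```text
t 21.32 uv [-96.1  -2.1] z 149.0 head -0.1 rot [-1.799e+02  1.000e-01  1.195e+02] F [-0.3 -0.1  0.8] w 0.3 q7 48
scene c [153.  -4.] sz [55. 24.] box [[124.0, 4.0], [127.0, -20.0], [181.0, -12.0], [178.0, 11.0]]
scene c [155. -43.] sz [24. 40.] box [[133.0, -51.0], [172.0, -58.0], [176.0, -35.0], [137.0, -27.0]]
scene c [133.  41.] sz [23. 41.] box [[112.0, 31.0], [152.0, 27.0], [155.0, 50.0], [114.0, 54.0]]
scene c [188.  64.] sz [14. 33.] box [[181.0, 80.0], [181.0, 47.0], [195.0, 47.0], [195.0, 80.0]]
scene c [165.  42.] sz [28. 13.] box [[150.0, 46.0], [152.0, 33.0], [180.0, 39.0], [177.0, 51.0]]
```

Brass is now at u of about 112–180, and all three buckles are clear of the opening. The arm is clear too, so I'm handing in.

```bash
python3 -c "
from cell import env
print(env.sign_off())"
```

```text
the job is handed in; nothing more can be done
None
```

All three buckles were pushed, never picked up, until they lay wholly inside the pen by my camera measurements, and the job was handed in at about 21 s with the arm clear; the tin, spool and tape measure looked unmoved, and I didn't re-check the mug and die but the arm never went near them.

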